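# Rock a battery block into its charging bay

### The arm

A 7-joint arm with a two-finger parallel gripper is mounted at the origin on a cart in front of the work surface, level with it; the furniture and walls round the work are solid. World frame = base frame: x ahead of the robot, y to its left, z up, the work surface at z = 0. Lengths are in m, angles in rad, forces in N, time in s.
With the tool pointing down it reaches from about 0.425 to 0.95 m from the base axis. Payload 4.7 kg.
Tool frame: the origin (TCP) lies on the centre line of the jaws, within the pads' length; the fingertips stand 11 mm ahead of it and the grasp point (between the pads) lies 8 mm behind it (ctrl.tip_extent is the distance from the TCP to the fingertips, in m); z points along the fingers, y is the line along which they close (so a half turn about z gives the same grasp; the last joint's range is limited). The gripper opens to 85 mm and grips with 20 to 120 N. Pads are 22 mm wide; open, the fingers measure 114 mm over their backs; the gripper's body (76 mm by 85 mm) begins 54 mm behind the grasp point. The pads swing forward as they close: fully open they stand 13 mm farther back than shut.
Start: joints at [-1.172, 0.469, -0.049, 1.532, 0.024, 1.141, -0.082], TCP at [0.28, 0.614, 0.242] pointing down, gripper open.
Joint ranges: [-2.59, 2.59], [-0.33, 1.99], [-1.39, 1.29], [0.1, 2.45], [-1.04, 4.18], [0.21, 1.99], [-2.66, 2.66]. Speed limits (rad/s): [2.57, 2.57, 3.14, 3.14, 3.14, 3.14, 3.14].

### API

Orientations are given as a rotation vector (axis times angle).
In Python, from workcell import ctrl, cams, models gives the robot as it stands.
- The arm moves only by the shell command python3 -m inch 'ROWS' [FORCE]. ROWS is JSON, a list of rows, each a list of 7 numbers: the turn, a rotation vector about the tool's x, y, z in units of 5 degrees (1.0 is 5 degrees), then the shift along the tool's x, y, z in units of 60 mm (1.0 is 60 mm), then the closure, from 0 (fully open) to 1 (shut). A call has exactly 5 rows; each row is the pose to reach, as a shift and turn from the pose commanded when the call began, along the tool's axes at that moment; what a row does not reach only later rows make up. A row lasts 1/8 s, in which the tool goes at most 62.5 mm and 10.7 degrees, less where a joint would pass 70% of its speed; a pose out of reach is approached as far as the arm can. A call with a gripper value outside its range is refused whole. The fingers move at their own pace and stop on an object; FORCE is the grip in N (left out, the last holds). Time passes only in rows, so rows that repeat a pose let the fingers close, or fill a call up. It gives the time, the measured TCP pose, the force, the opening and the grip force at its end, in the units of the state.
- ctrl.state(): the state, without advancing time (a new reading comes with each control period).
- cams.capture(name): name is "scene" or "top" or "wrist"; returns a dict with "color" (384x512x3 uint8, red, green, blue), "range_z" (384x512 float32, m along the optical axis (not along the pixel's ray), 0 where there is no reading), "fov_y" (degrees; the focal length in pixels is half the picture's height over the tangent of half this angle, whatever the lens; pixels are square), "cx", "cy" (the principal point, pixels), "extrinsics" (4x4, takes a point from camera to world coordinates); the wrist camera has in their place "tool_from_camera" (4x4, takes a point from camera to tool coordinates, whose origin is the TCP and whose axes are the flange's). Camera axes: x right, y down, z forward; pixel columns grow to the right and rows downward; lengths in m; the calibration is good to about 2 mm. The wrist camera is an equidistant fisheye: a pixel r from the principal point sees the ray r / f radians off the axis. A picture is of the moment at which its call begins: read the wrist's pose just before it.
- ctrl.job_done(): hands the job in; it is judged then, once.
Trained networks look in a picture, given as the dict that the camera call returned (one of the last four; its "shot" number tells which), for a name from the list of things; names that differ only in an ending like _2 or _b are one class to them, and where a whole thing is asked for, a point or a joint stands for the part that bears it (a point fixed in the world has none). Each returns a list of dicts, best first, with "p" (0 to 1); they miss things now and then, are a little off and sometimes report something else, mostly with a low value. They report only what shows in the picture. A call takes as long as a camera call.
- models.recognise(picture, name): "centre" ([x, y, z] in m, in the coordinates of the camera as it stood for that picture, good to about 4 mm: the middle of the surface that is visible of it).
- models.trace(picture, name): "pixels" (384x512 bool, what is visible of it).
The state is a dict: "time_s": time; "joint_positions": joint angles; "qd": joint speeds; "tau": joint torques, N m; "position": TCP position; "ee_rot": TCP orientation; "contact_force": force on the tool from outside, world axes, zero at the start; "torque": the same for the moment, N m; "opening": opening from 0.0 (shut) to 1.0 (fully open); "finger_force": force on a finger pad.
Only numpy, scipy, OpenCV 4.12 (cv2) and the standard library are available. Lean on these libraries where they do the work, as an engineer would, in place of code of your own. Each camera call takes 0.05 s, during which the arm holds its last target. There are 200 camera calls.

### The job

Pick up the grey battery block, tilt it and tuck its tongue under the bay's steel keeper, push back the sprung contact shoe there (not as far as its hard stop, that would bend the contacts), and while pushing rock the other end down until the block lies flat and fully home in the bay. Do it gently, with no more than about 40 N of contact force in all between block and cradle, leave the neighbouring bottle and objective where they stand, and let go.

Things in the scene. Friction and masses are not known exactly. Their poses are not given: they have to be found in the camera images.
- battery: Loose grey ribbed block, 0.21 to 0.35 kg. Origin: middle of the underside, z up. Overall 80 mm along x (-40 to 40), 40 mm along y, 44 mm high. Main body from x -28 to 40; from x -40 to -28 a black tongue, 28 mm wide, 6 mm thick, level with the underside. Stands on the table, tongue towards the robot. Grip across y, fingertips at least 16 mm above the underside.
- tongue_edge (a point): Middle of the lower edge of the tongue's end, at (-40, 0, 0) mm of the block; moves with the block.
- cradle: Fixed aluminium plate 122 x 74 x 6 mm with a black open bay on it. Origin: centre of its underside, x along its length, nose end (steel keeper) at -x towards the robot, z up. The bay is clamped in slots: along x it sits up to 7 mm either way from its middle setting. This offset is not in any reported pose; find it by feel. The bay points below are given for the middle setting.
- bay_floor (a point): Middle of the pocket floor, 10 mm above the table: here the block's origin comes to rest when home (give or take the x offset). Side walls 42.4 mm apart from x -29 to 37 of the cradle, 9 mm high over the floor, above that flared lead-ins up to 14 mm over the floor.
- heel_wall (a point): Foot of the heel wall's inner face, 40 mm to +x of bay_floor. The wall is 10 mm high over the floor, 6 mm thick. The home block stands against it, so while the shoe is not pushed back past its home place the heel end lands on top of this wall.
- keeper_edge (a point): Middle of the lower edge of the 3 mm thick steel keeper plate, 36 mm to -x of bay_floor, 10 mm over the floor. The plate reaches from here 16 mm to -x; the home tongue lies 4 mm under it, so the block cannot go straight down. At 12 degrees tilt (tongue end low, heel end raised) the tongue fits below it. Set it on the floor behind this edge, then slide it under.
- shoe_face (a point): Middle of the face of the sprung contact shoe under the keeper, at rest: 37.5 mm to -x of bay_floor. Its push: 2.4 N at first touch, 5.4 N at 2.5 mm (block home), 8.4 N at 5 mm, 12 N at 8 mm. Hold it 4 to 6.5 mm back (about 8.5 N) while the heel swings down; shoe and wall then grip the block, and about 4 to 10 N from above sends it home.
- shoe (a joint): How far the contact shoe is pushed back, m: 0 at rest, 0.0025 with the block home, 0.008 at its hard stop. Its fragile contacts must not be driven to the stop: stay below 0.0073.
- objective: Upright microscope objective 28 mm in diameter, 52 mm high, loose, origin at the centre of its foot; leave it alone. Behind it stands a tall microscope, and a boxy camera unit behind the back right of the table: when crossing between block and cradle, carry over the table's front middle (about x 0.45, y -0.15 m) 0.2 m or more up.
- oil_bottle: Upright small bottle 26 mm in diameter, 67 mm high, loose, origin at the centre of its foot; leave it alone.

How it is judged:
On the way, in this order (a step that is already met when the one before it is completed fails the run):
1. the battery block is lifted clear of table and cradle (height (world z) of tongue_edge above 0.03 m and contact force between battery and cradle below 0.1 N), for 0.2 s.
2. the tilted block (more than 4 degrees) has its tongue down in the bay at the nose, pressing on it (z of tongue_edge in the frame of cradle below 0.0165 m and x of tongue_edge in the frame of cradle below -0.03 m and angle between battery's own z axis and vertical above 0.07 rad and contact force between battery and cradle above 1 N), for 0.1 s.
At the end, for the whole second after the job is handed in: The battery block lies flat (within 1.1 degrees) on the pocket floor (its underside 8 to 11.5 mm over the table), between the side walls with its tongue under the keeper, released and at rest (z of battery in the frame of cradle between 0.008 and 0.0115 m and angle between battery's own z axis and vertical below 0.02 rad and x of battery in the frame of cradle between -0.01 and 0.01 m and y of battery in the frame of cradle between -0.004 and 0.004 m and x of tongue_edge in the frame of cradle below -0.03 m and angle between the x axis of battery and the x axis of cradle, either way round below 0.08 rad and linear speed of battery below 0.01 m/s); the robot touches nothing.
It fails at once if more than 40 N of contact force in all between the battery block and the cradle (contact force between battery and cradle above 40 N).
It fails at once if the contact shoe was driven back to its hard stop (over 7.3 mm) (value of joint shoe above 0.0073 m).
It fails at once if the objective was moved more than 20 mm or knocked over (distance of objective from where it was at the start of the episode above 0.02 m or angle between objective's own z axis and vertical above 0.5 rad).
It fails at once if the oil bottle was moved more than 20 mm or knocked over (distance of oil_bottle from where it was at the start of the episode above 0.02 m or angle between oil_bottle's own z axis and vertical above 0.5 rad).
It also fails if it takes over 69 s, if anything falls off the work surface, if the arm or the gripper's body presses on something with over 40 N, if the wrist force passes 120 N, or if a joint passes its speed limit or range.

## Working session

There is one attempt and no reset: what is moved stays moved. The work goes in short steps, Python scripts to look and compute and a shell command to move; the robot and the scene stay as the last step left them, time stands still between calls to the robot, and variables do not carry over. Pictures are saved under pics/ and viewed, at most 10 in all, crops included, and the job is handed in when it is done.

```bash
mkdir -p pics; ls; cat > h.py <<'E'
import numpy as np, cv2
from scipy.spatial.transform import Rotation as R
from workcell import ctrl, cams, models
def cloud(p):
    h,w=p['range_z'].shape; f=h/2/np.tan(np.radians(p['fov_y'])/2)
    v,u=np.mgrid[:h,:w]; z=p['range_z']
    c=np.stack([(u-p['cx'])/f*z,(v-p['cy'])/f*z,z],-1)
    E=p['extrinsics']; return c@E[:3,:3].T+E[:3,3]
def save(p,n): cv2.imwrite('pics/'+n,p['color'][:,:,::-1])
E
python3 - <<'E'
from h import *
s=ctrl.state(); print({k:np.round(v,3) for k,v in s.items()}, ctrl.tip_extent)
ims=[]
for n in ('scene','top'):
    p=cams.capture(n); ims.append(p['color']); E=p['extrinsics']; C=cloud(p)
    for t in ('battery','cradle','objective','oil_bottle'):
        for d in models.recognise(p,t)[:2]:
            print(n,t,round(d['p'],2),np.round(E[:3,:3]@d['centre']+E[:3,3],4))
        for d in models.trace(p,t)[:1]:
            m=d['pixels']&(p['range_z']>0); q=C[m]; ctr,sz,a=cv2.minAreaRect((q[:,:2]*1000).astype(np.float32))
            print('  trace',round(d['p'],2),m.sum(),np.round(np.percentile(q,[2,50,98],axis=0),3).tolist(),np.round(ctr,1),np.round(sz,1),round(a,1))
    np.savez(n,C=C,color=p['color'])
cv2.imwrite('pics/a.png',cv2.resize(np.vstack(ims),(512,768))[:,:,::-1][:384]); cv2.imwrite('pics/b.png',ims[1][:,:,::-1])
E
```

```text
pics
{'time_s': np.float64(0.0), 'joint_positions': array([-1.172,  0.469, -0.049,  1.534,  0.024,  1.141, -0.082]), 'qd': array([-0.001, -0.001,  0.   ,  0.   ,  0.   ,  0.002,  0.001]), 'tau': array([-0.0000e+00, -5.1031e+01, -4.7000e-02, -2.3771e+01,  1.1000e-02,
        7.0000e-03, -0.0000e+00]), 'position': array([0.28 , 0.614, 0.241]), 'ee_rot': array([-6.67e-01, -3.07e+00,  3.00e-03]), 'contact_force': array([-0.167, -0.241, -0.434]), 'torque': array([-0.015,  0.022,  0.015]), 'finger_force': np.float64(0.0), 'opening': np.float64(1.0)} 0.011
scene battery 0.95 [ 0.5825 -0.2833  0.0386]
  trace 0.55 424 [[0.552, -0.291, 0.004], [0.582, -0.281, 0.037], [0.617, -0.246, 0.047]] [ 585.8 -239.2] [107.7  69.6] 89.0
scene cradle 0.66 [0.4037 0.1023 0.0128]
  trace 0.82 340 [[0.366, 0.067, 0.002], [0.408, 0.104, 0.014], [0.47, 0.157, 0.026]] [423.7 115.9] [129.2 100. ] 3.0
scene objective 0.6 [0.3917 0.2349 0.0262]
scene oil_bottle 0.58 [0.4056 0.1015 0.014 ]
scene oil_bottle 0.44 [ 0.5848 -0.2802  0.0404]
top battery 0.71 [ 0.5843 -0.2561  0.0421]
  trace 0.65 393 [[0.543, -0.279, 0.003], [0.578, -0.259, 0.042], [0.618, -0.239, 0.048]] [ 580.9 -259.8] [38.3 79.4] 80.2
top cradle 0.72 [0.423  0.099  0.0152]
  trace 0.75 1058 [[0.367, 0.06, 0.002], [0.425, 0.096, 0.009], [0.483, 0.135, 0.026]] [426.4  97.6] [ 74.1 123.2] 80.9
top objective 0.58 [0.3894 0.2369 0.044 ]
  trace 0.39 76 [[0.379, 0.233, 0.015], [0.389, 0.24, 0.045], [0.401, 0.252, 0.055]] [390.4 242.2] [20.7 21.5] 47.2
top oil_bottle 0.38 [0.4232 0.0981 0.0108]
  trace 0.52 100 [[0.591, -0.415, 0.008], [0.599, -0.401, 0.045], [0.61, -0.393, 0.068]] [ 600.9 -403.6] [25.6 21.4] 43.7
```

View pics/a.png

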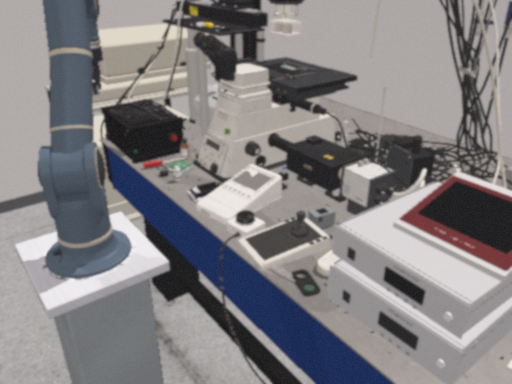

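View pics/b.png

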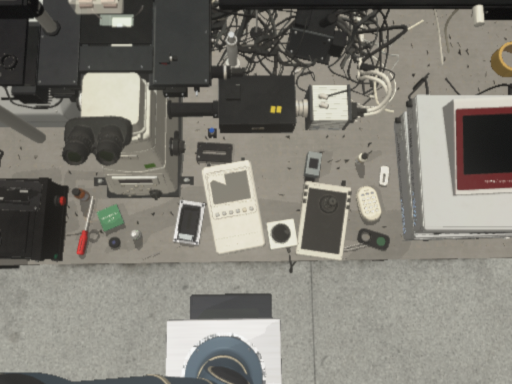

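The scene camera shows the whole bench. In the top view the cradle is near (189,222), the battery near (314,165), the bottle near (363,157) and the objective near (137,238). The network positions match these, apart from its low-confidence "oil_bottle" reports on the cradle and battery. Next I'll work out the transit rows.

```bash
cat >> h.py <<'E'
def Rt(yaw,tilt=0):
    """block yaw/tilt (deg, tilt>0 = heel up) -> tool rotation; tool x = -block x, y = block y, z = -block z"""
    B=R.from_euler('z',yaw,degrees=True)*R.from_euler('y',-tilt,degrees=True)
    return B*R.from_matrix(np.diag([-1.,1,-1]))
def row(pos,rot,s=None):
    s=s or ctrl.state(); T=R.from_rotvec(s['ee_rot'])
    return np.round(np.r_[np.degrees((T.inv()*rot).as_rotvec())/5, T.inv().apply(np.array(pos)-s['position'])/.06],3).tolist()
def st():
    s=ctrl.state(); T=R.from_rotvec(s['ee_rot']); M=(T*R.from_matrix(np.diag([-1.,1,-1]))).as_euler('ZYX',degrees=True)
    print('t%.2f pos %s yaw %.2f tilt %.2f roll %.2f F %s M %s op %.3f ff %.1f'%(s['time_s'],np.round(s['position'],4),M[0],-M[1],M[2],np.round(s['contact_force'],1),np.round(s['torque'],2),s['opening'],s['finger_force'])); return s
E
python3 - <<'E'
from h import *
for p in ([.40,.35,.26],[.45,.1,.26],[.47,-.15,.26],[.56,-.255,.22]): print(row(p,Rt(-9.5)))
# refine orientation from top cloud
C=np.load('top.npz')['C'].reshape(-1,3)
def rect(c,r,lo,hi):
    m=(np.abs(C[:,0]-c[0])<r)&(np.abs(C[:,1]-c[1])<r)&(C[:,2]>lo)&(C[:,2]<hi)
    print(m.sum(),cv2.minAreaRect((C[m,:2]*1000).astype(np.float32)),np.median(C[m,2]))
rect((.583,-.259),.06,.03,.06); rect((.583,-.259),.06,.003,.06); rect((.425,.098),.08,.004,.05); rect((.425,.098),.08,.016,.05)
E
```

```text
[0.002, -0.0, -3.002, -3.647, -3.177, -0.294]
[0.002, -0.0, -3.002, -6.133, -6.623, -0.295]
[0.002, -0.0, -3.002, -8.165, -10.275, -0.296]
[0.002, -0.0, -3.002, -10.256, -11.246, 0.371]
408 ((573.2940673828125, -273.0295104980469), (76.53689575195312, 98.92436218261719), 89.96044921875) 0.042519655379399834
586 ((582.0452880859375, -258.76617431640625), (119.33966064453125, 116.96253967285156), 89.28790283203125) 0.040508744583113265
1197 ((424.9331970214844, 97.9537353515625), (159.76626586914062, 159.79937744140625), 0.03164457157254219) 0.009856947812244776
320 ((422.25445556640625, 99.4767074584961), (216.20437622070312, 104.41278839111328), 58.693912506103516) 0.02329000191418462
```

```bash
python3 -m inch '[[0,0,-1,-0.7,-0.6,-0.1,0],[0,0,-2,-1.5,-1.3,-0.2,0],[0,0,-3,-2.2,-1.9,-0.3,0],[0,0,-3,-2.9,-2.5,-0.3,0],[0,0,-3,-3.65,-3.18,-0.3,0]]'; python3 - <<'E'
from h import *
st()
for p in ([.45,.1,.26],[.47,-.15,.26],[.56,-.255,.22]): print(row(p,Rt(-9.5)))
E
```

```text
time_s: 1.52
position: [0.4008, 0.3483, 0.2607]
ee_rot: [0.259, 3.13, 0.002]
contact_force: [1.9, -1.1, 0.4]
opening: 1.003
finger_force: 0.0
t1.52 pos [0.4008 0.3483 0.2607] yaw -9.48 tilt 0.04 roll 0.06 F [ 1.9 -1.1  0.4] M [-0.01 -0.14  0.  ] op 1.003 ff 0.0
[0.012, 0.008, 0.004, -1.49, -3.947, 0.009]
[0.012, 0.008, 0.004, -2.505, -8.002, 0.005]
[0.012, 0.008, 0.004, -4.273, -9.482, 0.671]
```

```bash
cat > look.py <<'E'
import sys,pickle
from h import *
s=st(); p=cams.capture('wrist'); save(p,sys.argv[1]+'.png')
f=p['color'].shape[0]/2/np.tan(np.radians(p['fov_y'])/2)
W=np.eye(4); W[:3,:3]=R.from_rotvec(s['ee_rot']).as_matrix(); W[:3,3]=s['position']; W=W@p['tool_from_camera']
v,u=np.mgrid[:384,:512]; x=u-p['cx']; y=v-p['cy']; r=np.hypot(x,y)+1e-9; th=r/f
z=p['range_z']; k=z*np.tan(np.minimum(th,1.5))/r
C=np.stack([x*k,y*k,z],-1)@W[:3,:3].T+W[:3,3]; C[z<=0]=np.nan
np.savez(sys.argv[1],C=C,color=p['color'],W=W,f=f,c=[p['cx'],p['cy']])
for t in sys.argv[2:]:
    for d in models.recognise(p,t)[:1]: print(t,round(d['p'],2),np.round(W[:3,:3]@d['centre']+W[:3,3],4))
    for d in models.trace(p,t)[:1]:
        q=C[d['pixels']]; q=q[np.isfinite(q[:,0])]; print(' trace',round(d['p'],2),len(q),np.round(np.percentile(q,[2,50,98],axis=0),3).tolist(),cv2.minAreaRect((q[:,:2]*1000).astype(np.float32)))
        vv,uu=np.nonzero(d['pixels']); print(' px',uu.min(),uu.max(),vv.min(),vv.max())
E
python3 -m inch '[[0,0,0,-0.3,-0.9,0,0],[0,0,0,-0.6,-1.8,0,0],[0,0,0,-0.9,-2.7,0,0],[0,0,0,-1.2,-3.6,0,0],[0,0,0,-1.2,-4.0,0,0]]' >/dev/null; python3 look.py w1 cradle; python3 -m inch '[[0,0,0,-0.15,-0.95,0,0],[0,0,0,-0.3,-1.9,0,0],[0,0,0,-0.5,-2.9,0,0],[0,0,0,-0.8,-3.7,0,0],[0,0,0,-1.3,-4.3,0,0]]'>/dev/null;  python3 - <<'E'
from h import *
st()
for p in ([.56,-.255,.22],): print(row(p,Rt(-9.5)))
E
```

```text
t2.15 pos [0.432  0.0975 0.2607] yaw -9.83 tilt 0.05 roll -0.00 F [-1.  -0.3 -1. ] M [ 0.02  0.01 -0.03] op 1.003 ff 0.0
cradle 0.58 [0.4215 0.0993 0.0082]
 trace 0.97 5017 [[0.365, 0.058, 0.005], [0.421, 0.097, 0.01], [0.483, 0.135, 0.024]] ((424.8414306640625, 95.9974594116211), (75.65673828125, 126.23088073730469), 81.46940612792969)
 px 229 286 99 190
t2.92 pos [ 0.4666 -0.1666  0.2606] yaw -9.44 tilt 0.06 roll 0.05 F [0.8 1.4 0.7] M [ 0.06 -0.06 -0.04] op 0.996 ff 0.0
[0.01, 0.012, 0.012, -1.777, -1.199, 0.678]
```

View pics/w1.png

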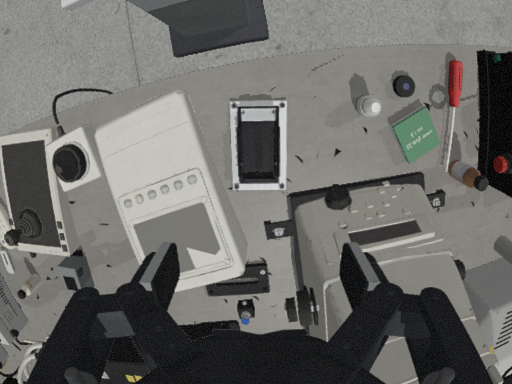

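The wrist view shows the cradle plate at u 229–286, v 99–190, with the keeper end up (towards the robot). The objective is near (370,104), well clear. I'll go and look at the battery and analyse the cradle's height profile.

```bash
python3 -m inch '[[0,0,0,-0.6,-0.4,0.2,0],[0,0,0,-1.2,-0.8,0.4,0],[0,0,0,-1.78,-1.2,0.68,0],[0,0,0,-1.78,-1.2,0.68,0],[0,0,0,-1.78,-1.2,0.68,0]]' >/dev/null; python3 look.py w2 battery; python3 - <<'E'
from h import *
d=np.load('w1.npz'); C=d['C'].reshape(-1,3); g=d['color'].reshape(-1,3).mean(1)
m=(np.hypot(C[:,0]-.425,C[:,1]-.097)<.085)&(C[:,2]>.0035)&(C[:,2]<.04)
print(cv2.minAreaRect((C[m,:2]*1000).astype(np.float32)))
a=np.radians(-8.8); c=np.array([.4248,.096])
L=(C[:,:2]-c)@np.array([[np.cos(a),-np.sin(a)],[np.sin(a),np.cos(a)]])
for x in range(-66,68,3):
    k=(np.abs(L[:,0]*1000-x)<1.5)&(np.abs(L[:,1])<.010); k2=(np.abs(L[:,0]*1000-x)<1.5)&(np.abs(np.abs(L[:,1])-.024)<.003)
    if k.any(): print(x,k.sum(),'z %.1f g %.0f | side z %.1f g %.0f'%(np.median(C[k,2])*1000,np.median(g[k]),np.median(C[k2,2])*1000,np.median(g[k2])))
E
```

```text
t3.55 pos [ 0.5598 -0.2531  0.219 ] yaw -9.38 tilt -0.05 roll 0.05 F [-0.8  0.1  0.1] M [ 0.01 -0.02  0.04] op 0.996 ff 0.0
battery 0.89 [ 0.5762 -0.2612  0.0442]
 trace 0.7 2678 [[0.542, -0.285, 0.004], [0.576, -0.262, 0.044], [0.618, -0.241, 0.046]] ((579.9923095703125, -263.9978942871094), (44.275047302246094, 94.60669708251953), 79.34239959716797)
 px 236 273 143 220
((432.66839599609375, 82.44656372070312), (116.59979248046875, 143.95767211914062), 88.89225769042969)
-66 41 z 0.1 g 95 | side z 0.3 g 133
-63 30 z 0.3 g 94 | side z 0.6 g 97
-60 32 z 5.6 g 143 | side z 5.8 g 167
-57 43 z 5.9 g 155 | side z 6.2 g 205
-54 47 z 9.6 g 72 | side z 6.7 g 117
-51 35 z 23.2 g 184 | side z 10.4 g 55
-48 50 z 23.3 g 180 | side z 10.1 g 65
-45 34 z 22.9 g 178 | side z 10.2 g 50
-42 40 z 23.1 g 178 | side z 10.3 g 58
-39 40 z 23.2 g 181 | side z 10.3 g 50
-36 16 z 23.0 g 182 | side z 9.8 g 44
-33 36 z 10.5 g 42 | side z 10.2 g 32
-30 43 z 10.2 g 43 | side z 10.5 g 26
-27 32 z 10.2 g 45 | side z 21.2 g 34
-24 32 z 10.6 g 47 | side z 22.0 g 30
-21 44 z 10.5 g 46 | side z 22.6 g 27
-18 36 z 10.0 
[... 369 characters left out ...]
 31 z 10.3 g 45 | side z 21.9 g 29
15 37 z 10.2 g 48 | side z 21.7 g 29
18 32 z 10.2 g 47 | side z 21.9 g 36
21 35 z 10.1 g 47 | side z 21.7 g 48
24 30 z 10.3 g 46 | side z 21.4 g 37
27 31 z 10.6 g 47 | side z 21.9 g 37
30 33 z 10.2 g 50 | side z 22.2 g 34
33 32 z 10.1 g 48 | side z 22.4 g 35
36 39 z 10.1 g 28 | side z 21.7 g 37
39 56 z 14.1 g 25 | side z 10.9 g 43
42 37 z 20.4 g 53 | side z 10.0 g 50
45 30 z 20.2 g 66 | side z 9.7 g 49
48 1 z 11.6 g 130 | side z 10.1 g 63
51 18 z 9.4 g 131 | side z 8.3 g 157
54 29 z 6.3 g 207 | side z 6.2 g 207
57 31 z 6.2 g 210 | side z 6.4 g 207
60 19 z 5.9 g 206 | side z 6.0 g 203
63 15 z 0.0 g 143 | side z -0.0 g 148
66 28 z 0.3 g 136 | side z 0.2 g 138
```

View pics/w2.png

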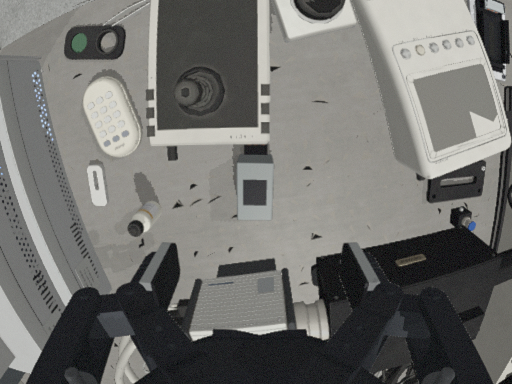

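The wrist view shows the battery at u 236–273, v 143–220, with its black tongue up (towards the robot). The bottle is at (143,218), clear of the fingers. Next I'll fit the poses accurately.

```bash
cat > fit.py <<'E'
from h import *
from scipy.optimize import minimize
def fit(P,N,c,a,sx,sy):
    """pose of rectangle separating inside pts P from outside pts N (m)"""
    def cost(p):
        k=np.radians(p[2]); Q=np.array([[np.cos(k),-np.sin(k)],[np.sin(k),np.cos(k)]])
        def sd(X):
            l=np.abs((X-p[:2])@Q)*1000-[sx/2,sy/2]; return l.max(1)
        return np.sum(1/(1+np.exp(-sd(P)/.6)))+np.sum(1/(1+np.exp(sd(N)/.6)))
    best=min((minimize(cost,[c[0],c[1],a+da],method='Nelder-Mead',options=dict(initial_simplex=np.array([[c[0],c[1],a+da],[c[0]+.004,c[1],a+da],[c[0],c[1]+.004,a+da],[c[0],c[1],a+da+3]]))) for da in (-2,0,2)),key=lambda r:r.fun)
    return best.x,best.fun
E
python3 - <<'E'
from fit import *
C=np.load('w2.npz')['C'].reshape(-1,3); C=C[np.isfinite(C[:,0])&(np.hypot(C[:,0]-.58,C[:,1]+.262)<.07)]
t=C[(C[:,2]>.0415)&(C[:,2]<.05)]; o=C[C[:,2]<.030]
x,f=fit(t[:,:2],o[:,:2],(.585,-.262),-9.5,68,40); print('battery top',x,f,len(t),np.median(t[:,2]))
u=np.array([np.cos(np.radians(x[2])),np.sin(np.radians(x[2]))]); b=x[:2]-.006*u; print('origin',b)
n=np.array([-u[1],u[0]]); L=np.c_[(C[:,:2]-b)@u,(C[:,:2]-b)@n]*1000
for q in range(-46,48,2):
    k=(np.abs(L[:,0]-q)<1)&(np.abs(L[:,1])<10); print((q,round(float(np.median(C[k,2])*1000),1) if k.any() else None),end=' ')
C=np.load('w1.npz')['C'].reshape(-1,3); C=C[np.isfinite(C[:,0])&(np.hypot(C[:,0]-.425,C[:,1]-.096)<.09)&(C[:,2]<.05)]
x,f=fit(C[C[:,2]>.0035,:2],C[C[:,2]<.0025,:2],(.425,.096),-9,122,74); print('\ncradle',x,f,len(C))
u=np.array([np.cos(np.radians(x[2])),np.sin(np.radians(x[2]))]);n=np.array([-u[1],u[0]]); L=np.c_[(C[:,:2]-x[:2])@u,(C[:,:2]-x[:2])@n]*1000
k=(C[:,2]>.021)&(np.abs(L[:,1])<14)&(L[:,0]<-20); print('keeper x',np.percentile(L[k,0],[1,50,99]))
k=(C[:,2]>.018)&(np.abs(L[:,1])<17)&(L[:,0]>20); print('heel x',np.percentile(L[k,0],[1,50,99]))
for sgn in (1,-1):
    k=(C[:,2]>.018)&(sgn*L[:,1]>15)&(np.abs(L[:,0]-15)<15); print('side wall y',np.percentile(L[k,1],[1,50,99]))
    k=(C[:,2]>.018)&(sgn*L[:,1]>15)&(np.abs(L[:,1])<30); print('side wall x',np.percentile(L[k,0],[1,50,99]))
E
```

```text
battery top [  0.58807676  -0.26367599 -10.5071036 ] 326.24093174567975 2303 0.04420712677995531
origin [ 0.58217736 -0.26258185]
(-46, None) (-44, 306.9) (-42, 306.1) (-40, 6.1) (-38, 6.2) (-36, 296.4) (-34, 292.7) (-32, 282.1) (-30, 24.6) (-28, 44.1) (-26, 44.2) (-24, 43.9) (-22, 44.2) (-20, 44.1) (-18, 44.3) (-16, 44.2) (-14, 44.2) (-12, 44.1) (-10, 44.4) (-8, 44.6) (-6, 44.6) (-4, 44.4) (-2, 44.6) (0, 44.6) (2, 44.7) (4, 44.4) (6, 44.6) (8, 44.6) (10, 44.5) (12, 44.5) (14, 44.7) (16, 44.4) (18, 44.8) (20, 44.5) (22, 43.9) (24, 44.6) (26, 44.3) (28, 44.2) (30, 44.4) (32, 44.0) (34, 44.3) (36, 44.4) (38, 43.7) (40, None) (42, None) (44, None) (46, None) 
cradle [ 0.42511776  0.09661739 -8.84197152] 1400.633494448384 13484
keeper x [-53.35048826 -44.68182333 -36.74863089]
heel x [39.60853584 42.20599767 45.5623397 ]
side wall y [22.41504308 24.90638791 27.51386497]
side wall x [-52.88707282  -2.35660993  44.93184451]
side wall y [-84.85413678 -57.70888783 -21.27228401]
side wall x [-53.07737976  -3.67449594  44.00518101]
```

```bash
python3 - <<'E'
from h import *
st(); print(row([.59,-.2641,.1],Rt(-10.5)),row([.59,-.2641,.028],Rt(-10.5)))
E
```

```text
t3.70 pos [ 0.5594 -0.2535  0.2202] yaw -9.41 tilt 0.06 roll 0.05 F [ 0.1 -0.1  0.2] M [ 0.03 -0.03  0.03] op 0.999 ff 0.0
[0.01, 0.013, 0.218, -0.53, -0.092, 2.004] [0.01, 0.013, 0.218, -0.529, -0.093, 3.204]
```

```bash
python3 -m inch '[[0,0,0.22,-0.3,-0.05,0.8,0],[0,0,0.22,-0.53,-0.09,1.6,0],[0,0,0.22,-0.53,-0.09,2.3,0],[0,0,0.22,-0.53,-0.09,2.8,0],[0,0,0.22,-0.53,-0.09,3.2,0]]' > /dev/null;  python3 -m inch '[[0,0,0,0,0,0,0.2],[0,0,0,0,0,0,0.4],[0,0,0,0,0,0,0.6],[0,0,0,0,0,0,0.9],[0,0,0,0,0,0,0.9]]' 100 | tail -3; python3 -m inch '[[0,0,0,0,0,0,0.9],[0,0,0,0,0,0,0.9],[0,0,0,0,0,0,0.9],[0,0,0,0,0,0,0.9],[0,0,0,0,0,0,0.9]]' 100 | tail -3; python3 -c "
from h import *
st()"
```

```text
contact_force: [-1.2, 1.9, 6.3]
opening: 0.449
finger_force: 101.6
contact_force: [-1.4, 1.5, 6.6]
opening: 0.449
finger_force: 101.6
t5.58 pos [ 0.591  -0.2656  0.0297] yaw -10.60 tilt 0.19 roll 0.01 F [-1.4  1.5  6.6] M [ 0.31  0.17 -0.  ] op 0.449 ff 101.6
```

```bash
python3 -m inch '[[0,0,0,0,0,-0.3,0.9],[0,0,0,0,0,-0.9,0.9],[0,0,0,0,0,-1.8,0.9],[0,0,0,0,0,-2.7,0.9],[0,0,0,0,0,-3.6,0.9]]' > /dev/null;  python3 -m inch '[[0,0,0,0,0,0,0.9],[0,0,0,0,0,0,0.9],[0,0,0,0,0,0,0.9],[0,0,0,0,0,0,0.9],[0,0,0,0,0,0,0.9]]' | tail -3; python3 look.py w3 battery; python3 - <<'E'
from h import *
for p in ([.46,-.15,.27],[.46,.0,.26],[.44,.09,.2]): print(row(p,Rt(-8.84)))
d=np.load('w3.npz'); s=ctrl.state(); C=d['C'].reshape(-1,3); C=C[np.isfinite(C[:,0])]
L=R.from_rotvec(s['ee_rot']).inv().apply(C-s['position'])*1000
m=(np.abs(L[:,0])<70)&(np.abs(L[:,1])<40)&(L[:,2]>-60)&(L[:,2]<60); L=L[m]
print(m.sum(),np.percentile(L,[2,50,98],axis=0).round(1))
t=L[(L[:,2]<-5)&(L[:,0]>-2)]; print(len(t)); print(t[::max(1,len(t)//15)].round(1))
E
```

```text
contact_force: [0.8, 0.1, -2.2]
opening: 0.447
finger_force: 100.7
t6.83 pos [ 0.5894 -0.2653  0.2425] yaw -10.62 tilt -0.10 roll 0.01 F [ 0.8  0.1 -2.2] M [-0.01 -0.05  0.03] op 0.447 ff 100.7
battery 0.61 [ 0.5688 -0.2646  0.2553]
 trace 0.78 13040 [[0.541, -0.285, 0.218], [0.569, -0.263, 0.257], [0.615, -0.243, 0.258]] ((635.963623046875, -266.17669677734375), (118.65904998779297, 180.6911163330078), 55.66032791137695)
 px 213 306 149 314
[0.0, -0.006, -0.355, 2.478, 1.494, -0.446]
[0.0, -0.006, -0.355, 2.938, 3.951, -0.279]
[0.0, -0.006, -0.355, 3.542, 5.364, 0.721]
19521 [[-24.4 -36.8 -57.3]
 [ 12.1  -0.4 -14. ]
 [ 47.9  38.   24.5]]
12974
[[ 38.9 -13.   -5.2]
 [ 37.   16.4 -12.8]
 [ 33.   -5.1 -14.2]
 [ 28.6  18.  -14. ]
 [ 23.7   8.5 -13.9]
 [ 18.2   3.2 -13.2]
 [ 14.1   2.3 -14.2]
 [  9.6  -4.6 -13. ]
 [  7.2  15.4 -14.9]
 [ 10.8  23.3 -25.5]
 [ -0.8  14.6 -13.4]
 [  4.8  18.7 -27.4]
 [ 12.3 -31.  -43.3]
 [ 12.6  26.8 -47.8]
 [ 17.6  15.9 -57.1]
 [ -0.9  36.7 -45.6]]
```

View pics/w3.png

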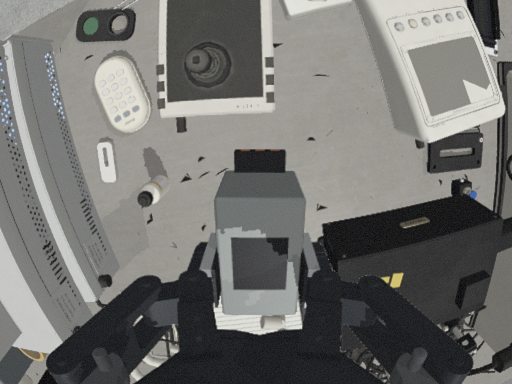

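```bash
cat > held.py <<'E'
import sys
from fit import *
d=np.load(sys.argv[1]+'.npz'); C=d['C'].reshape(-1,3); W=d['W']
T=W  # camera->world; tool pose from look time
tp=np.loadtxt(sys.argv[1]+'.pose'); q=R.from_rotvec(tp[3:]); C=C[np.isfinite(C[:,0])]
L=q.inv().apply(C-tp[:3])*1000
t=L[(np.abs(L[:,1])<19)&(L[:,0]>5)&(L[:,0]<34)&(np.abs(L[:,2]+14)<3)]
A=np.c_[t[:,:2],np.ones(len(t))]; co=np.linalg.lstsq(A,t[:,2],rcond=None)[0]; print('top plane slopes deg',np.degrees(co[:2]),'z0',co[2])
near=(np.abs(L[:,1])<40)&(L[:,0]<60)&(L[:,0]>12)
P=L[near&(np.abs(L[:,2]+14)<2)]; print('front top edge x',[round(np.percentile(P[np.abs(P[:,1]-y)<3,0],99),1) for y in(-15,-8,0,8,15)],'y range',[np.percentile(P[np.abs(P[:,0]-x)<2,1],[1,99]).round(1).tolist() for x in (20,25,30,34)])
G=L[near&(np.abs(L[:,2]-24)<3)&(np.abs(L[:,1])<20)]; print('tongue',len(G),np.percentile(G,[1,50,99],axis=0).round(1).tolist())
E
python3 - <<'E'
from h import *
s=ctrl.state(); np.savetxt('w3.pose',np.r_[s['position'],s['ee_rot']])
E
python3 held.py w3
```

```text
top plane slopes deg [0.35688109 0.11144031] z0 -14.057837544612806
front top edge x [np.float64(38.8), np.float64(38.5), np.float64(38.7), np.float64(38.5), np.float64(38.5)] y range [[-20.0, 18.6], [-20.1, 18.4], [-20.1, 18.5], [-20.1, 18.5]]
tongue 1337 [[38.4, -17.4, 21.4], [44.4, -0.3, 24.1], [51.0, 16.4, 26.7]]
```

The block is held square with its tongue at (260,160) in the picture: TCP 30 mm above the underside, tongue end about 50 mm ahead along tool x. Next I'll cross via the front middle and check clearance round the cradle.

```bash
python3 -m inch '[[0,0,-0.1,0.5,0.3,-0.1,0.9],[0,0,-0.2,1.1,0.65,-0.25,0.9],[0,0,-0.35,1.7,1.0,-0.4,0.9],[0,0,-0.35,2.3,1.4,-0.5,0.9],[0,0,-0.35,2.48,1.6,-0.5,0.9]]' > /dev/null; cat >> h.py <<'E'
CR=np.array([.4251,.0966]); YAW=-8.84; TE=np.array([.0502,0,.030])  # cradle, tongue edge in tool
def tgt(x,z,tilt,y=0,yaw=None):
    """TCP for tongue edge at cradle (x,y,z) m"""
    yaw=YAW if yaw is None else yaw; c=R.from_euler('z',YAW,degrees=True); rot=Rt(yaw,tilt)
    return np.r_[CR,0]+c.apply([x,y,z])-rot.apply(TE), rot
def tongue(s):
    c=R.from_euler('z',YAW,degrees=True); T=R.from_rotvec(s['ee_rot'])
    return c.inv().apply(s['position']+T.apply(TE)-np.r_[CR,0])*1000
E
python3 - <<'E'
from h import *
st(); print(row([.46,.0,.26],Rt(-8.84)))
for a in ((-.031,.10,12),(-.031,.03,12),(.05,.08,0)): p,r=tgt(*a); print(p,row(p,r))
for n in ('w1','top'):
    C=np.load(n+'.npz')['C'].reshape(-1,3); C=C[np.isfinite(C[:,0])]; L=(C-np.r_[CR,0])@R.from_euler('z',YAW,degrees=True).as_matrix()
    C=C[L[:,2]<.2];L=L[L[:,2]<.2]
    for x in range(-60,180,30): print(n,x,[int(1000*np.percentile(L[k,2],97)) if (k:=(np.abs(L[:,0]*1000-x)<15)&(np.abs(L[:,1]*1000-y)<15)).sum()>3 else None for y in range(-120,150,30)])
E
```

```text
t7.60 pos [ 0.4597 -0.1425  0.2741] yaw -8.81 tilt 0.05 roll 0.08 F [-0.1 -0.5 -3. ] M [ 0.01 -0.14  0.  ] op 0.452 ff 101.1
[0.016, 0.01, 0.007, 0.359, 2.347, 0.237]
[0.43682471 0.09477654 0.13978159] [0.017, -2.39, 0.005, 0.985, 3.846, 2.243]
[0.43682471 0.09477654 0.06978159] [0.017, -2.39, 0.005, 0.986, 3.844, 3.409]
[0.52410976 0.08120169 0.11      ] [0.016, 0.01, 0.007, -0.487, 3.844, 2.74]
w1 -60 [38, 39, 1, 23, 24, 23, 1, 1, 47]
w1 -30 [45, 46, 41, 23, 24, 23, 1, 1, 1]
w1 0 [51, 53, 53, 24, 11, 24, 1, 1, 1]
w1 30 [59, 60, 61, 23, 20, 23, 1, 1, 1]
w1 60 [64, 66, 68, 63, 11, 12, 28, 49, 57]
w1 90 [71, 73, 75, 75, 1, 14, 97, 118, 125]
w1 120 [75, 79, 82, 82, 16, 21, 140, 170, 146]
w1 150 [85, 85, 85, 85, 1, 5, 151, 180, None]
top -60 [40, 40, 5, 21, 26, 22, 3, 4, 45]
top -30 [46, 47, 43, 23, 26, 24, 4, 5, 5]
top 0 [52, 55, 55, 23, 13, 25, 3, 4, 4]
top 30 [59, 61, 62, 24, 21, 23, 4, 5, 4]
top 60 [65, 67, 70, 64, 18, 10, 19, 50, 55]
top 90 [71, 73, 77, 75, 4, 8, 83, 122, 128]
top 120 [78, 80, 82, 84, 16, 21, 130, 177, 196]
top 150 [85, 87, 87, 87, 4, 5, 132, 199, 199]
```

```bash
python3 -m inch '[[0,-0.4,0,0.2,0.8,0.3,0.9],[0,-0.9,0,0.4,1.6,0.6,0.9],[0,-1.4,0,0.6,2.5,1.0,0.9],[0,-2.0,0,0.45,3.2,1.6,0.9],[0,-2.4,0,0.3,3.85,2.2,0.9]]' > /dev/null; python3 -m inch '[[0,0,0,0,0,0,0.9],[0,0,0,0,0,0,0.9],[0,0,0,0,0,0,0.9],[0,0,0,0,0,0,0.9],[0,0,0,0,0,0,0.9]]' |grep force; python3 -c "
from h import *
s=st(); print(tongue(s)); np.savetxt('w4.pose',np.r_[s['position'],s['ee_rot']])"; python3 look.py w4 cradle; python3 held.py w4; python3 - <<'E'
from fit import *
C=np.load('w4.npz')['C'].reshape(-1,3); C=C[np.isfinite(C[:,0])&(np.hypot(C[:,0]-CR[0],C[:,1]-CR[1])<.09)&(C[:,2]<.05)]
L=((C-np.r_[CR,0])@R.from_euler('z',YAW,degrees=True).as_matrix())*1000
for nm,k,a in (('plate nose x',(C[:,2]>.0035)&(np.abs(L[:,1])<20)&(L[:,0]<-40),0),('plate y',(C[:,2]>.0035)&(C[:,2]<.008)&(L[:,0]<-20)&(np.abs(L[:,1])<45),1),('keeper x',(C[:,2]>.021)&(np.abs(L[:,1])<10)&(L[:,0]<-25),0),('keeper y',(C[:,2]>.021)&(np.abs(L[:,1])<30)&(L[:,0]<-37),1),('floor y',(C[:,2]<.0125)&(C[:,2]>.008)&(np.abs(L[:,1])<26)&(L[:,0]<5)&(L[:,0]>-25),1)): print(nm,k.sum(),np.percentile(L[k,a],[1,50,99]).round(1))
for x in(-50,-30,-25,-20,-15,-10):
    print(x,[(y,round(float(np.median(L[k,2])),1)) for y in range(-42,43,2) if (k:=(np.abs(L[:,0]-x)<2.5)&(np.abs(L[:,1]-y)<1)).sum()>1])
E
```

```text
contact_force: [-0.4, -0.5, -2.6]
finger_force: 101.4
t8.85 pos [0.4791 0.0869 0.1421] yaw -8.94 tilt 12.05 roll 0.04 F [-0.4 -0.5 -2.6] M [ 0.03  0.3  -0.01] op 0.451 ff 101.4
[ 12.06658792  -1.23266613 102.23318708]
t8.85 pos [0.4791 0.0869 0.1421] yaw -8.94 tilt 12.05 roll 0.04 F [-0.4 -0.5 -2.6] M [ 0.03  0.3  -0.01] op 0.451 ff 101.4
top plane slopes deg [0.4149088  0.17983102] z0 -14.726166689738669
front top edge x [np.float64(38.6), np.float64(38.5), np.float64(38.5), np.float64(38.5), np.float64(38.3)] y range [[-20.3, 18.5], [-20.1, 18.2], [-20.2, 18.3], [-20.0, 18.5]]
tongue 1327 [[38.2, -17.1, 21.3], [44.3, -0.4, 23.5], [50.8, 16.3, 26.4]]
plate nose x 1405 [-60.8 -50.1 -40.1]
plate y 1587 [-36.4  -0.5  36.7]
keeper x 614 [-53.3 -44.7 -36.1]
keeper y 1185 [-20.2   0.1  20.9]
floor y 1830 [-20.7   0.2  21. ]
-50 [(-42, 0.4), (-40, 0.3), (-38, 0.5), (-36, 5.5), (-34, 6.1), (-32, 6.1), (-30, 5.9), (-28, 6.1), (-26, 10.4), (-24, 9.8), (-22, 9.9), (-20, 23.6), (-18, 23.8), (-16, 23.1), (-14, 22.9), (-12, 22.9), (-10, 23.0), (-8, 22.9), (-6, 22.8), (-4, 23.4), (-2, 23.2), (0, 2
[... 2074 characters left out ...]
(12, 10.2), (14, 9.9), (16, 10.2), (18, 10.3), (20, 10.0), (22, 18.5), (24, 21.8), (26, 24.0), (28, 23.2), (30, 5.7), (32, 5.9), (34, 6.2), (36, 5.9), (38, 0.5), (40, 0.4), (42, 0.1)]
-10 [(-42, 0.8), (-40, -0.0), (-38, 0.0), (-36, 5.9), (-34, 6.2), (-32, 6.2), (-30, 5.9), (-28, 22.7), (-26, 23.9), (-24, 21.5), (-22, 19.1), (-20, 10.0), (-18, 9.9), (-16, 10.3), (-14, 10.4), (-12, 9.9), (-10, 10.5), (-8, 10.4), (-6, 10.1), (-4, 10.4), (-2, 10.7), (0, 10.5), (2, 10.7), (4, 9.8), (6, 10.3), (8, 10.6), (10, 10.2), (12, 9.9), (14, 10.4), (16, 10.5), (18, 9.9), (20, 10.0), (22, 19.5), (24, 22.7), (26, 24.0), (28, 23.5), (30, 6.4), (32, 6.1), (34, 5.9), (36, 6.0), (38, 0.2), (40, -0.0), (42, -0.6)]
```

View pics/w4.png

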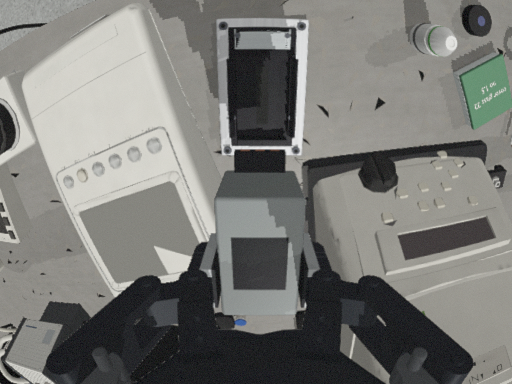

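The cradle is at (217–308, 18–155) and the tongue end at (260,155). Compared in the same picture, the bay centre lies about 1 mm to +y of my frame, and the keeper edge is at x≈-36. Next I'll bring the tongue above its landing spot.

```bash
python3 - <<'E'
from h import *
for a in ((-.0305,.035,12,.001),(-.0305,.012,12,.001)): p,r=tgt(*a); print(row(p,r))
E
```

```text
[0.002, 0.004, -0.009, 0.922, 0.033, 0.944]
[0.002, 0.004, -0.009, 1.002, 0.033, 1.319]
```

```bash
python3 -m inch '[[0,0,0,0.3,0.03,0.3,0.9],[0,0,0,0.6,0.03,0.6,0.9],[0,0,0,0.92,0.03,0.94,0.9],[0,0,0,0.92,0.03,0.94,0.9],[0,0,0,0.92,0.03,0.94,0.9]]' >/dev/null; python3 - <<'E'
from h import *
s=st(); print(tongue(s))
for a in ((-.0305,.0105,12,.001),): p,r=tgt(*a); print(row(p,r))
E
```

```text
t9.62 pos [0.4389 0.096  0.0758] yaw -8.87 tilt 12.12 roll 0.07 F [-0.   0.5 -2.9] M [0.03 0.29 0.04] op 0.449 ff 101.5
[-29.04920815   1.57164766  35.88390898]
[0.013, 0.025, -0.007, 0.111, -0.009, 0.41]
```

```bash
python3 -m inch '[[0,0,0,0.04,-0.01,0.12,0.9],[0,0,0,0.08,-0.01,0.24,0.9],[0,0,0,0.11,-0.01,0.34,0.9],[0,0,0,0.11,-0.01,0.39,0.9],[0,0,0,0.11,-0.01,0.39,0.9]]' >/dev/null; python3 -c "
from h import *
s=st(); print(tongue(s))
print(row(*tgt(-.031,.0105,12,.001)))"
```

```text
t10.25 pos [0.4357 0.0952 0.0503] yaw -8.86 tilt 11.98 roll -0.02 F [-0.5  0.4 -2.4] M [ 0.02  0.34 -0.  ] op 0.450 ff 101.5
[-32.17051191   0.27067469  10.55055139]
[-0.004, -0.004, -0.004, -0.019, 0.012, 0.005]
```

```bash
cat > s.py <<'E'
from h import *
s=st(); print('tongue',tongue(s).round(2))
E
for i in 1; do python3 -m inch '[[0,0,0,0,0.01,0.02,0.9],[0,0,0,0,0.01,0.02,0.9],[0,0,0,0,0.01,0.02,0.9],[0,0,0,0,0.01,0.02,0.9],[0,0,0,0,0.01,0.02,0.9]]' >/dev/null; python3 s.py; done; python3 -m inch '[[0,0,0,0,0,0.02,0.9],[0,0,0,0,0,0.02,0.9],[0,0,0,0,0,0.02,0.9],[0,0,0,0,0,0.02,0.9],[0,0,0,0,0,0.02,0.9]]' >/dev/null; python3 s.py
```

```text
t10.88 pos [0.4361 0.0959 0.0495] yaw -8.87 tilt 12.00 roll 0.01 F [-0.4  0.4 -1.6] M [ 0.03  0.31 -0.03] op 0.446 ff 101.5
tongue [-31.89   1.     9.67]
t11.50 pos [0.4365 0.0959 0.0488] yaw -8.87 tilt 12.01 roll 0.02 F [-1.5 -0.2  7.4] M [-0.    0.87 -0.03] op 0.450 ff 103.0
tongue [-31.49   1.04   8.97]
```

```bash
python3 -m inch '[[0,0,0,0,0,-0.008,0.9],[0,0,0,0.02,0,-0.011,0.9],[0,0,0,0.04,0,-0.015,0.9],[0,0,0,0.055,0,-0.019,0.9],[0,0,0,0.055,0,-0.019,0.9]]' >/dev/null; python3 s.py; python3 -m inch '[[0,0,0,0.008,0,-0.002,0.9],[0,0,0,0.016,0,-0.0035,0.9],[0,0,0,0.016,0,-0.0035,0.9],[0,0,0,0.016,0,-0.0035,0.9],[0,0,0,0.016,0,-0.0035,0.9]]' >/dev/null; python3 s.py;  python3 -m inch '[[0,0,0,0.008,0,-0.002,0.9],[0,0,0,0.016,0,-0.0035,0.9],[0,0,0,0.016,0,-0.0035,0.9],[0,0,0,0.016,0,-0.0035,0.9],[0,0,0,0.016,0,-0.0035,0.9]]' >/dev/null; python3 s.py
```

```text
t12.12 pos [0.4341 0.0969 0.0492] yaw -8.87 tilt 12.13 roll 0.09 F [ 4.5 -0.   4.2] M [-0.17 -0.57 -0.06] op 0.449 ff 102.3
tongue [-33.92   1.71   9.28]
t12.75 pos [0.4328 0.0969 0.0491] yaw -8.87 tilt 12.10 roll 0.08 F [ 3.9 -0.1  6. ] M [ 0.01 -0.85 -0.05] op 0.450 ff 102.3
tongue [-35.21   1.59   9.22]
t13.38 pos [0.4319 0.097  0.0491] yaw -8.87 tilt 12.10 roll 0.07 F [ 4.6 -1.1  5.8] M [-0.04 -0.87  0.02] op 0.450 ff 102.3
tongue [-36.14   1.51   9.21]
```

```bash
python3 -m inch '[[0,0,0,0,0,-0.006,0.9],[0,0,0,0,0,-0.006,0.9],[0,0,0,0,0,-0.006,0.9],[0,0,0,0,0,-0.006,0.9],[0,0,0,0,0,-0.006,0.9]]' >/dev/null; python3 s.py; python3 -m inch '[[0,0,0,0.008,0,-0.002,0.9],[0,0,0,0.016,0,-0.0035,0.9],[0,0,0,0.016,0,-0.0035,0.9],[0,0,0,0.016,0,-0.0035,0.9],[0,0,0,0.016,0,-0.0035,0.9]]' >/dev/null; python3 s.py;  python3 -m inch '[[0,0,0,0.008,0,-0.002,0.9],[0,0,0,0.016,0,-0.0035,0.9],[0,0,0,0.016,0,-0.0035,0.9],[0,0,0,0.016,0,-0.0035,0.9],[0,0,0,0.016,0,-0.0035,0.9]]' >/dev/null; python3 s.py
```

```text
t14.00 pos [0.4316 0.097  0.0492] yaw -8.86 tilt 12.08 roll 0.06 F [ 5.7 -0.3  2.9] M [-0.02 -1.   -0.01] op 0.451 ff 102.1
tongue [-36.45   1.49   9.37]
t14.62 pos [0.431  0.0972 0.0493] yaw -8.87 tilt 12.11 roll 0.08 F [ 6.2 -0.7  1.4] M [-0.07 -1.16 -0.01] op 0.451 ff 102.1
tongue [-37.08   1.53   9.42]
t15.25 pos [0.4302 0.0973 0.0493] yaw -8.87 tilt 12.13 roll 0.08 F [ 7.1 -0.1  2.2] M [-0.13 -1.26  0.01] op 0.446 ff 102.1
tongue [-37.85   1.52   9.44]
```

```bash
python3 -m inch '[[0,0,0,-0.002,0,-0.008,0.9],[0,0,0,-0.002,0,-0.008,0.9],[0,0,0,-0.002,0,-0.008,0.9],[0,0,0,-0.002,0,-0.008,0.9],[0,0,0,-0.002,0,-0.008,0.9]]' >/dev/null; python3 s.py; python3 -m inch '[[0,0,0,0.008,0,-0.002,0.9],[0,0,0,0.016,0,-0.0035,0.9],[0,0,0,0.016,0,-0.0035,0.9],[0,0,0,0.016,0,-0.0035,0.9],[0,0,0,0.016,0,-0.0035,0.9]]' >/dev/null; python3 s.py
```

```text
t15.88 pos [0.4295 0.0974 0.0494] yaw -8.85 tilt 12.06 roll 0.05 F [ 6.2  0.  -1.3] M [ 0.03 -1.15  0.02] op 0.443 ff 101.6
tongue [-38.6    1.46   9.59]
t16.50 pos [0.4288 0.0974 0.0495] yaw -8.86 tilt 12.09 roll 0.06 F [ 6.7  0.4 -2.8] M [ 0.01 -1.29  0.02] op 0.446 ff 101.6
tongue [-39.29   1.45   9.64]
```

```bash
python3 -m inch '[[0,0,0,0.009,-0.003,-0.002,0.9],[0,0,0,0.018,-0.006,-0.004,0.9],[0,0,0,0.026,-0.006,-0.0055,0.9],[0,0,0,0.026,-0.006,-0.0055,0.9],[0,0,0,0.026,-0.006,-0.0055,0.9]]' >/dev/null; python3 s.py; python3 - <<'E'
from h import *
p0,r0=tgt(-.041,.0098,12.1,.001)
f=dict(position=p0,ee_rot=r0.as_rotvec())
for t in (10,8,6,4,2,1,0): p,r=tgt(-.041,.0098,t,.001); print(t,row(p,r,f))
E
```

```text
t17.12 pos [0.4277 0.0976 0.0496] yaw -8.87 tilt 12.15 roll 0.10 F [ 7.8  0.1 -3.3] M [ 0.09 -1.5   0.02] op 0.451 ff 101.6
tongue [-40.35   1.42   9.74]
10 [-0.0, 0.42, 0.0, -0.018, -0.0, 0.031]
8 [-0.0, 0.82, 0.0, -0.034, -0.0, 0.061]
6 [-0.0, 1.22, 0.0, -0.048, -0.0, 0.092]
4 [-0.0, 1.62, 0.0, -0.062, -0.0, 0.123]
2 [-0.0, 2.02, 0.0, -0.075, -0.0, 0.154]
1 [-0.0, 2.22, 0.0, -0.081, -0.0, 0.17]
0 [-0.0, 2.42, 0.0, -0.086, -0.0, 0.186]
```

```bash
python3 -m inch '[[0,0.3,0,-0.01,0,0.022,0.9],[0,0.6,0,-0.02,0,0.043,0.9],[0,0.9,0,-0.03,0,0.066,0.9],[0,1.22,0,-0.041,0,0.09,0.9],[0,1.22,0,-0.041,0,0.09,0.9]]' >/dev/null; python3 s.py
```

```text
t17.75 pos [0.4316 0.0969 0.0447] yaw -8.90 tilt 6.05 roll 0.11 F [ 7.7 -0.9 -2.1] M [ 0.09 -1.6  -0.01] op 0.448 ff 101.4
tongue [-40.41   1.43   9.61]
```

```bash
python3 -m inch '[[0,0.2,0,-0.004,0,0.014,0.9],[0,0.4,0,-0.010,0,0.029,0.9],[0,0.6,0,-0.017,0,0.044,0.9],[0,0.8,0,-0.025,0,0.059,0.9],[0,0.8,0,-0.025,0,0.059,0.9]]' >/dev/null; python3 s.py
```

```text
t18.38 pos [0.4337 0.0966 0.0414] yaw -8.89 tilt 2.10 roll 0.11 F [ 6.9  0.3 -1.3] M [-0.03 -1.74 -0.02] op 0.448 ff 101.6
tongue [-40.57   1.43   9.61]
```

```bash
python3 -m inch '[[0,0.1,0,-0.004,0,0.008,0.9],[0,0.2,0,-0.008,0,0.016,0.9],[0,0.3,0,-0.012,0,0.024,0.9],[0,0.4,0,-0.016,0,0.031,0.9],[0,0.4,0,-0.016,0,0.031,0.9]]' >/dev/null; python3 s.py;  python3 -c "
from h import *
s=ctrl.state(); np.savetxt('w5.pose',np.r_[s['position'],s['ee_rot']])"; python3 look.py w5 battery; python3 held.py w5
```

```text
t19.00 pos [0.4347 0.0965 0.0397] yaw -8.87 tilt 0.13 roll 0.10 F [ 8.1  0.2 -0.2] M [-0.02 -1.61 -0.05] op 0.451 ff 102.0
tongue [-40.58   1.42   9.64]
t19.00 pos [0.4347 0.0965 0.0397] yaw -8.87 tilt 0.13 roll 0.10 F [ 8.1  0.2 -0.2] M [-0.02 -1.61 -0.05] op 0.451 ff 102.0
battery 0.7 [0.4148 0.0997 0.0558]
 trace 0.75 12157 [[0.394, 0.077, 0.016], [0.416, 0.098, 0.054], [0.46, 0.118, 0.055]] ((451.77520751953125, 95.94795227050781), (46.36583709716797, 123.39037322998047), 83.15788269042969)
 px 214 305 162 314
top plane slopes deg [0.51511749 0.2260729 ] z0 -14.75658271093393
front top edge x [np.float64(38.5), np.float64(38.4), np.float64(38.3), np.float64(38.4), np.float64(38.2)] y range [[-20.3, 18.6], [-20.3, 18.6], [-20.2, 18.5], [-20.1, 18.6]]
tongue 688 [[37.1, -18.5, 21.2], [40.8, -0.4, 23.4], [44.4, 19.7, 26.2]]
```

View pics/w5.png

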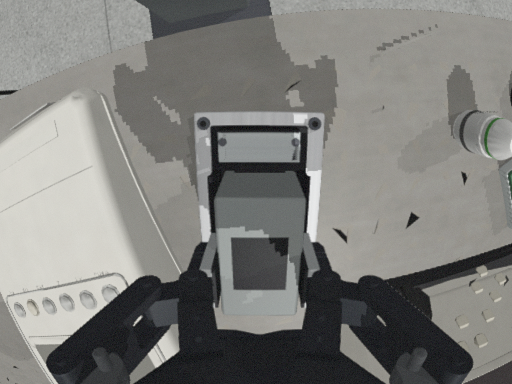

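The picture shows the block down between the bay walls, its front edge (218–303, 172) behind the steel keeper (215–300, 148). Next I'll ease it back against the heel wall and press lightly.

```bash
python3 -m inch '[[0,0.04,0,-0.01,0,0.003,0.9],[0,0.08,0,-0.02,0,0.006,0.9],[0,0.08,0,-0.03,0,0.008,0.9],[0,0.08,0,-0.038,0,0.008,0.9],[0,0.08,0,-0.038,0,0.008,0.9]]' >/dev/null; python3 s.py
```

```text
t19.77 pos [0.4348 0.0964 0.0396] yaw -8.84 tilt -0.49 roll 0.06 F [ 1.1  0.6 10.3] M [ 0.11 -0.75 -0.1 ] op 0.450 ff 103.3
tongue [-40.8    1.38  10.07]
```

```bash
python3 -m inch '[[0,-0.03,0,0,0,-0.005,0.9],[0,-0.06,0,0,0,-0.009,0.9],[0,-0.06,0,0,0,-0.009,0.9],[0,-0.06,0,0,0,-0.009,0.9],[0,-0.06,0,0,0,-0.009,0.9]]' >/dev/null; python3 s.py
```

```text
t20.40 pos [0.4348 0.0964 0.0397] yaw -8.83 tilt -0.21 roll 0.05 F [1.4 4.1 4.3] M [ 0.93 -0.7  -0.07] op 0.445 ff 102.4
tongue [-40.67   1.33   9.85]
```

```bash
python3 -m inch '[[0,0,0,0,0,-0.004,0.9],[0,0,0,0,0,-0.008,0.9],[0,0,0,0,0,-0.008,0.9],[0,0,0,0,0,-0.008,0.9],[0,0,0,0,0,-0.008,0.9]]' >/dev/null; python3 s.py
```

```text
t21.02 pos [0.4353 0.0958 0.0398] yaw -8.86 tilt -0.16 roll 0.03 F [ 4.   3.4 -1.6] M [ 0.83 -1.19 -0.04] op 0.448 ff 101.7
tongue [-40.09   0.85   9.9 ]
```

```bash
python3 -m inch '[[0,0,0,-0.01,0,-0.002,0.9],[0,0,0,-0.02,0,-0.003,0.9],[0,0,0,-0.025,0,-0.003,0.9],[0,0,0,-0.025,0,-0.003,0.9],[0,0,0,-0.025,0,-0.003,0.9]]' >/dev/null; python3 s.py
```

```text
t21.65 pos [0.4354 0.0958 0.0398] yaw -8.83 tilt -0.32 roll -0.01 F [ 1.5  4.4 -0.3] M [ 1.14 -0.68 -0.07] op 0.450 ff 101.9
tongue [-40.09   0.8   10.05]
```

```bash
python3 -m inch '[[0,0,0,0,0,0.005,0.9],[0,0,0,0,0,0.005,0.55],[0,0,0,0,0,0.005,0.5],[0,0,0,0,0,0.005,0.45],[0,0,0,0,0,0.005,0.4]]' 20 >/dev/null; python3 s.py; python3 -m inch '[[0,0,0,0,0,0,0.4],[0,0,0,0,0,0,0.4],[0,0,0,0,0,0,0.4],[0,0,0,0,0,0,0.4],[0,0,0,0,0,0,0.4]]' >/dev/null; python3 s.py;  python3 -c "
from h import *
s=ctrl.state(); np.savetxt('w6.pose',np.r_[s['position'],s['ee_rot']])"; python3 look.py w6 battery; python3 held.py w6
```

```text
t22.27 pos [0.4355 0.0944 0.0396] yaw -8.90 tilt -0.31 roll -0.09 F [ 0.7 -0.1  0.4] M [-0.    0.04 -0.01] op 0.600 ff 0.0
tongue [-39.71  -0.53   9.86]
t22.90 pos [0.4364 0.0955 0.04  ] yaw -8.86 tilt -0.20 roll 0.01 F [ 0.6 -0.2 -0.5] M [0.02 0.01 0.05] op 0.598 ff 0.0
tongue [-38.94   0.64  10.18]
t22.90 pos [0.4364 0.0955 0.04  ] yaw -8.86 tilt -0.20 roll 0.01 F [ 0.6 -0.2 -0.5] M [0.02 0.01 0.05] op 0.598 ff 0.0
battery 0.79 [0.4165 0.0958 0.0548]
 trace 0.66 12531 [[0.393, 0.076, 0.016], [0.417, 0.097, 0.054], [0.461, 0.117, 0.056]] ((451.9013977050781, 95.2366714477539), (46.353179931640625, 127.05660247802734), 83.02672576904297)
 px 214 305 158 313
top plane slopes deg [0.48702487 0.1037646 ] z0 -14.713573522537535
front top edge x [np.float64(39.5), np.float64(39.5), np.float64(39.6), np.float64(39.5), np.float64(39.5)] y range [[-20.3, 18.6], [-20.4, 18.5], [-20.2, 18.4], [-20.0, 18.6]]
tongue 729 [[39.2, -17.7, 21.3], [42.2, -0.4, 23.5], [46.1, 17.3, 26.1]]
```

The block did not move when released, so it was already against the heel wall. I'll retreat straight up and check.

```bash
python3 -m inch '[[0,0,0,0,0,-0.1,0.35],[0,0,0,0,0,-0.4,0.35],[0,0,0,0,0,-0.9,0.35],[0,0,0,0,0,-1.7,0.35],[0,0,0,0,0,-2.5,0.35]]' >/dev/null; python3 -m inch '[[0,0,0,-0.2,0,0,0.35],[0,0,0,-0.4,0,0,0.35],[0,0,0,-0.4,0,0,0.35],[0,0,0,-0.4,0,0,0.35],[0,0,0,-0.4,0,0,0.35]]' >/dev/null; python3 look.py w7 battery; python3 - <<'E'
from fit import *
st()
for nm,b in (('w7',0),('w2',1)):
    C=np.load(nm+'.npz')['C'].reshape(-1,3); c=(.427,.096) if not b else (.588,-.2637); hz=.054 if not b else .044
    k=np.isfinite(C[:,0])&(np.hypot(C[:,0]-c[0],C[:,1]-c[1])<.07); C=C[k]
    t=C[np.abs(C[:,2]-hz)<.0025]; o=C[C[:,2]<hz-.012]; x,f=fit(t[:,:2],o[:,:2],(c[0]+.006,c[1]),-9,68,40); print(nm,'top rect',x,f,len(t))
    q=np.radians(x[2]); L=(t[:,:2]-x[:2])@np.array([[np.cos(q),-np.sin(q)],[np.sin(q),np.cos(q)]]); m=(np.abs(L[:,0])<.031)&(np.abs(L[:,1])<.017)
    A=np.c_[L[m],np.ones(m.sum())]; co=np.linalg.lstsq(A,t[m,2],rcond=None)[0]; print(' slopes deg',np.degrees(co[:2]).round(2),'z',co[2].round(4))
    if not b:
        u=R.from_euler('z',YAW,degrees=True); print('block in cradle mm',(u.inv().apply(np.r_[x[:2]-CR,0])*1000-[6,0,0]).round(1))
E
```

```text
t24.30 pos [0.46   0.0916 0.1892] yaw -8.85 tilt -0.30 roll -0.04 F [ 0.7 -0.5 -0.4] M [-0.01  0.02  0.01] op 0.647 ff 0.0
battery 0.73 [0.4265 0.0975 0.0551]
 trace 0.61 3513 [[0.391, 0.075, 0.016], [0.426, 0.096, 0.054], [0.463, 0.117, 0.056]] ((426.2798767089844, 96.2602767944336), (46.62168884277344, 76.75015258789062), 80.54804229736328)
 px 237 282 100 183
t24.45 pos [0.4604 0.0917 0.1897] yaw -8.85 tilt -0.23 roll -0.01 F [ 0.2 -0.6  1. ] M [ 0.01  0.01 -0.03] op 0.651 ff 0.0
w7 top rect [ 0.43174518  0.09542282 -8.59525787] 377.85919789117514 3355
 slopes deg [-0.16 -0.03] z 0.0546
block in cradle mm [ 0.7 -0.1  0. ]
w2 top rect [  0.58811113  -0.26367889 -10.4617702 ] 205.23109780959018 2181
 slopes deg [ 0.15 -0.18] z 0.0444
```

View pics/w7.png

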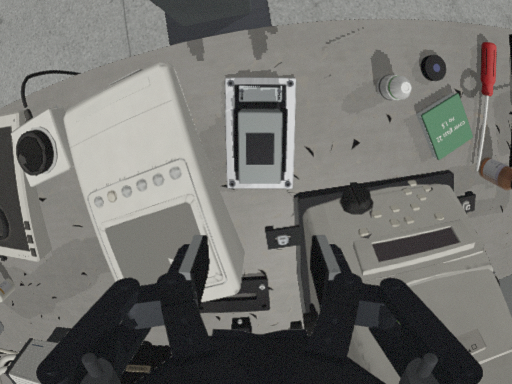

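The block lies flat in the bay (237–282, 105–183) behind the keeper: top at 54.6 mm, tilt about 0.2°, offset under 1 mm. The objective still stands at (397,88), and the robot is clear.

```bash
python3 -c "
from workcell import ctrl
print(ctrl.job_done())"
```

```text
the job is handed in; nothing more can be done
None
```

The battery block is seated flat in the bay with its tongue under the keeper, measured within about 0.3° and 1 mm of home. It is released, the arm is clear, and the job was handed in at about 24.5 s; no verdict came back.

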